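# Square up against the planter panel

## Task

Check the planter panel's red-marked corner with the blue L-shaped square: first lift the clay pot out of the way and stand it upright on the black tray, then slide the square flat across the bench, without lifting it, until its inner edges lie flush against the two panel edges that meet at that corner, long leg along the side of the panel facing the robot's right, short leg along the edge facing the robot. Leave the other things where they are.

Things in the scene. Friction and masses are not known exactly. Their poses are not given: they have to be found in the camera images.
- board: Brown wood planter panel fixed to the bench, 200 (x) x 170 (y) x 28 mm thick. Origin at bench level under its red-marked corner; it runs from there to +x (away from the robot) and +y (robot's left), turned up to 0.15 rad. Lay the square on its side face y = 0 (facing right) and near face x = 0. Two black clamps, 66 mm high, hold its far +y edge.
- square_corner (a point): Loose blue L-shaped square, flat on the bench, 12 mm thick, 0.4 kg, legs 40 mm wide. Point: inner corner of the L, 6 mm up. Long leg along +x: inner edge y = 0, outer y = -40, from x = -40 to 160 mm. Short leg along +y: inner edge x = 0, outer x = -40, to y = 110 mm. Flush: this frame matches the panel's. Starts right of the panel, within 0.4 rad of it, corner 25-70 mm nearer the robot.
- pot_center (a point): Terracotta clay pot standing upright between the square and the panel, round, 80 mm high, about 0.16 kg, rigid, closed top. Point on its axis half-way up (40 mm). 64 mm across in the rim (the upper 20 mm), tapering below from 61 mm to 51 mm at the foot.
- tray_in (a point): Black square tray fixed to the bench, 140 x 140 mm outside, walls 5 mm thick and 16 mm high, floor 5 mm thick; the point is the centre of its inner floor. It lies on the far left or the far right.
- bigpot: Bystander: wide grey pot, 104 mm across, 70 mm high; origin at the centre of its foot.
- labelbox: Bystander: yellow box 60 x 45 x 32 mm lying on the panel; origin at the centre of its underside.
- spray: Bystander: green bottle, 52 mm across, 150 mm high; origin at the centre of its foot.
- trowel: Bystander: hand trowel about 225 mm long, 55 mm wide, 24 mm high, lying flat; origin under its middle, x towards the blade.
- mug: Bystander: blue mug, 76 mm across, 85 mm high; origin at the centre of its foot.
- brush: Bystander: flat brush with a wooden handle, about 200 mm long, 42 mm wide, 20 mm high, lying flat; origin under its middle, x towards the bristles.
- greypot: Bystander: small grey pot, 72 mm across, 70 mm high; origin at the centre of its foot.

How it is judged:
On the way, in this order (a step that is already met when the one before it is completed fails the run):
1. the clay pot stands upright on the tray, released (horizontal distance between pot_center and tray_in below 0.045 m and angle between pot_center's own z axis and vertical below 0.1 rad and height (world z) of pot_center below 0.055 m and contact force between the fingers and pot below 0.1 N), for 0.2 s.
2. the square lies flush on both panel edges (x of square_corner in the frame of board between -0.003 and 0.003 m and y of square_corner in the frame of board between -0.003 and 0.003 m and angle between the x axis of square_corner and the x axis of board, either way round below 0.015 rad and height (world z) of square_corner below 0.01 m), for 0.2 s.
At the end, for the whole second after the job is handed in: Square flat on the bench with its inner corner within 3 mm of the panel's marked corner along each panel edge and its legs within 0.015 rad of parallel to the panel; clay pot standing upright on the tray, its axis within 45 mm of the tray's centre; both at rest (all of step 2 and horizontal distance between pot_center and tray_in below 0.045 m and angle between pot_center's own z axis and vertical below 0.1 rad and height (world z) of pot_center below 0.055 m and linear speed of square below 0.01 m/s and linear speed of pot below 0.02 m/s); the robot touches nothing.
It fails at once if the square is lifted off or tipped up from the bench (its inner corner 20 mm above where it lay, or tilted beyond 0.2 rad) (height (world z) of square_corner above 0.026 m or angle between square_corner's own z axis and vertical above 0.2 rad).
It fails at once if the clay pot is tipped over (angle between pot_center's own z axis and vertical above 0.6 rad).
It fails at once if another thing is moved more than 20 mm (distance of any of bigpot, labelbox, spray, trowel, mug, brush, greypot from where it was at the start of the episode above 0.02 m).
It also fails if it takes over 72 s, if anything falls off the work surface, if the arm or the gripper's body presses on something with over 40 N, if the wrist force passes 120 N, or if a joint passes its speed limit or range.

## Robot

A 6-joint arm with a two-finger parallel gripper is mounted at the origin on the work surface. World frame = base frame: x ahead of the robot, y to its left, z up, the work surface at z = 0. Lengths are in m, angles in rad, forces in N, time in s.
With the tool pointing down it reaches from about 0.3 to 0.75 m from the base axis. Payload 8.5 kg.
Tool frame: the origin (TCP) lies on the centre line of the jaws, within the pads' length; the fingertips stand 11 mm ahead of it and the grasp point (between the pads) lies 8 mm behind it (ctrl.tip_reach is the distance from the TCP to the fingertips, in m); z points along the fingers, y is the line along which they close (so a half turn about z gives the same grasp; the last joint's range is limited). The gripper opens to 85 mm and grips with 20 to 120 N. Pads are 22 mm wide; open, the fingers measure 114 mm over their backs; the gripper's body (76 mm by 85 mm) begins 54 mm behind the grasp point. The pads swing forward as they close: fully open they stand 13 mm farther back than shut.
Start: joints at [-1.526, 0.381, 1.297, -0, 1.464, -0.215], TCP at [0.141, -0.532, 0.242] pointing down, gripper open.
Joint ranges: [-3.11, 3.11], [-0.89, 2.33], [0.22, 2.48], [-1.42, 4.56], [0.17, 2.85], [-2.88, 2.88]. Speed limits (rad/s): [2.39, 2.39, 3.14, 3.14, 3.14, 3.14].

## Interface

Orientations are given as a rotation vector (axis times angle).
In Python, from cell import ctrl gives the robot as it stands.
- The arm moves only by the tool arm_command, never from a script. Its argument "deltas" is a list of rows, each a list of 7 numbers: the shift along the world's x, y, z in m, then the turn, a rotation vector about the world's x, y, z in rad, then the opening in per cent of the stroke, from 0 (shut) to 100 (fully open). A call has 1 to 10 rows; each row shifts and turns the commanded pose from where the row before left it; what a row does not reach is not made up. A row lasts 1/12 s, in which the tool goes at most 41.7 mm and 7.16 degrees, less where a joint would pass 70% of its speed; a pose out of reach is approached as far as the arm can. A call is refused whole if a number of a shift passes 0.0417 or a number of a turn 0.125, either way. A call with a gripper value outside its range is refused whole. The fingers move at their own pace and stop on an object; the grip force is fixed at half the most. Time passes only in rows, so rows that do not move let the fingers close. It gives the time, the measured TCP pose, the force, the opening and the grip force at its end, in the units of the state.
- ctrl.observe(): the state, without advancing time (a new reading comes with each control period).
- ctrl.capture(name): name is "scene" or "side" or "wrist"; returns the picture (480x640x3 uint8, red, green, blue); there is no depth.
- ctrl.camera_info(name): a dict with "fx", "fy", "cx", "cy" (pixels), "k1" (the pictures are not rectified: a ray, as slopes to the right and down, at radius r is drawn at 1 + k1 r^2 times it, then the intrinsics apply), "pose" (4x4, takes a point from camera to world coordinates); the wrist camera has in their place "mount" (4x4, takes a point from camera to tool coordinates, whose origin is the TCP and whose axes are the flange's). Camera axes: x right, y up, looking along -z (the intrinsics and any distortion apply to the point x, -y, -z); pixel columns grow to the right and rows downward; lengths in m; the calibration is good to about 2 mm. A picture is of the moment at which its call begins: read the wrist's pose just before it. camera_info takes no time and is no camera call.
- ctrl.job_done(): hands the job in; it is judged then, once.
The state is a dict: "clock": time; "qpos": joint angles; "joint_vel": joint speeds; "effort": joint torques, N m; "eef_pos": TCP position; "ee_rot": TCP orientation; "contact_force": force on the tool from outside, world axes, zero at the start; "moment": the same for the moment, N m; "gripper_width": finger opening in m; "finger_force": force on a finger pad.
Only numpy, scipy, OpenCV 4.12 (cv2) and the standard library are available. Lean on these libraries where they do the work, as an engineer would, in place of code of your own. Each camera call takes 0.05 s, during which the arm holds its last target. There are 200 camera calls.

## Working session

There is one attempt and no reset: what is moved stays moved. The work goes in short steps, Python scripts to look and compute and a tool call to move; the robot and the scene stay as the last step left them, time stands still between calls to the robot, and variables do not carry over. Pictures are saved under pics/ and viewed, at most 10 in all, crops included, and the job is handed in when it is done.

Besides the shell and the picture viewer there is one more tool, called after "Request:" as name(argument=value, ...) on one line, values as JSON. arm_command: Moves the arm, as the interface text tells. Its arguments: {"type":"object","properties":{"deltas":{"type":"array"}},"required":["deltas"]}

```bash
ls; mkdir -p pics; cat > h.py <<'E'
import numpy as np, cv2
from scipy.spatial.transform import Rotation as R
from cell import ctrl
def cam(name):
    i=ctrl.camera_info(name)
    if name=="wrist":
        s=ctrl.observe(); T=np.eye(4); T[:3,:3]=R.from_rotvec(s["ee_rot"]).as_matrix(); T[:3,3]=s["eef_pos"]
        P=T@np.array(i["mount"])
    else: P=np.array(i["pose"])
    return i,P
def snap(name,f):
    c=cam(name); im=ctrl.capture(name); cv2.imwrite("pics/"+f,im[:,:,::-1]); return im,c
def world(c,px,z):
    i,P=c; px=np.atleast_2d(px).astype(float)
    d=np.stack([(px[:,0]-i["cx"])/i["fx"],(px[:,1]-i["cy"])/i["fy"]],1); u=d.copy()
    for _ in range(20): u=d/(1+i["k1"]*(u**2).sum(1,keepdims=True))
    r=np.c_[u[:,0],-u[:,1],-np.ones(len(u))]@P[:3,:3].T
    return P[:3,3]+r*((z-P[2,3])/r[:,2:3])
def proj(c,p):
    i,P=c; q=(np.atleast_2d(p)-P[:3,3])@P[:3,:3]
    u=np.c_[q[:,0]/-q[:,2],-q[:,1]/-q[:,2]]; u=u*(1+i["k1"]*(u**2).sum(1,keepdims=True))
    return u*[i["fx"],i["fy"]]+[i["cx"],i["cy"]]
E
python3 - <<'E'
from h import *
for n in("scene","side","wrist"):
    im,c=snap(n,n+"0.png"); print(n,np.round(c[1],3).tolist(),{k:c[0][k] for k in("fx","cx","cy","k1")})
print(ctrl.observe(),ctrl.tip_reach)
E
```

```text
pics
scene [[0.207, -0.685, 0.698, 1.609], [0.978, 0.133, -0.159, -0.239], [0.016, 0.716, 0.698, 1.119], [0.0, 0.0, 0.0, 1.0]] {'fx': 594.7899501285858, 'cx': 326.1629502929703, 'cy': 249.49551632648578, 'k1': 0.023199540729923702}
side [[-0.99, 0.121, -0.078, 0.458], [-0.143, -0.775, 0.616, 0.584], [0.014, 0.621, 0.784, 0.8], [0.0, 0.0, 0.0, 1.0]] {'fx': 453.874122508616, 'cx': 319.34656216550866, 'cy': 232.41533056278317, 'k1': -0.10940962179700399}
wrist [[0.256, 0.92, 0.297, 0.217], [-0.967, 0.244, 0.077, -0.51], [-0.002, -0.306, 0.952, 0.374], [0.0, 0.0, 0.0, 1.0]] {'fx': 428.5807250401456, 'cx': 323.4234947953141, 'cy': 243.85261159218908, 'k1': -0.04250959312835793}
{'clock': 0.15, 'qpos': array([-1.52631669e+00,  3.81066749e-01,  1.29804355e+00, -2.38346870e-05,
        1.46358188e+00, -2.15336199e-01]), 'joint_vel': array([-0.00058351, -0.00124878, -0.00284037,  0.0016424 ,  0.00035858,
       -0.00142277]), 'effort': array([ 2.14418644e-03, -4.48627102e+01, -2.31344426e+01, -1.85085123e-04,
        3.74624535e-03, -2.37869006e-05]), 'eef_pos': array([ 0.14125973, -0.53133642,  0.24185444]), 'ee_rot': array([-3.11403223e+00, -4.06832639e-01, -1.10242028e-04]), 'contact_force': array([-0.4054283 ,  0.37654873, -0.5365107 ]), 'moment': array([-0.0192267 , -0.03951453, -0.04088441]), 'finger_force': 0.0, 'gripper_width': 0.08516163696461672} 0.011
```

View pics/scene0.png

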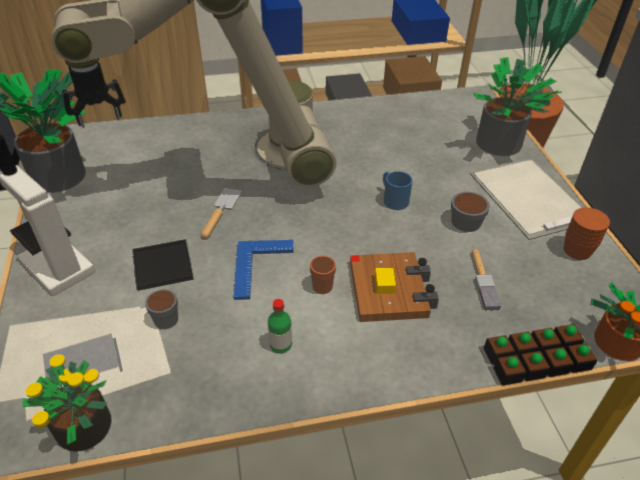

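View pics/side0.png

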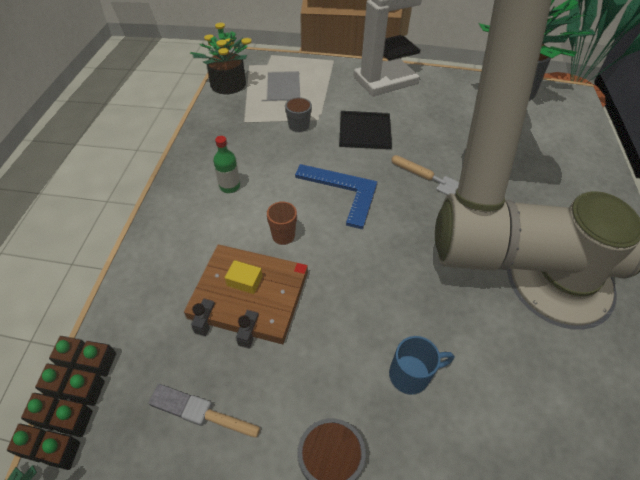

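The pictures show the square at scene (235–293, 240–298), the pot at (322, 275), the red corner at (355, 259), and the tray at (162, 264). In the side view these are at (345, 190), (283, 222), (301, 268) and (366, 129).

```bash
cat >> h.py <<'E'
from scipy.optimize import least_squares
def Lpts(x,y,th):
    L=np.array([[0,0],[.16,0],[.16,-.04],[-.04,-.04],[-.04,.11],[0,.11]]); c,s=np.cos(th),np.sin(th)
    return L@np.array([[c,s],[-s,c]])+[x,y]
def blue(im,c,roi=None,z=.012):
    hsv=cv2.cvtColor(im,cv2.COLOR_RGB2HSV); m=cv2.inRange(hsv,(100,120,50),(125,255,255))
    if roi is not None:
        k=np.zeros_like(m); x0,y0,x1,y1=roi; k[y0:y1,x0:x1]=1; m=m*k
    m=cv2.morphologyEx(m,cv2.MORPH_CLOSE,np.ones((7,7)))
    n,l,st,_=cv2.connectedComponentsWithStats(m); j=1+st[1:,4].argmax(); return (l==j).astype(np.uint8)*255,st[j]
def fitL(ms,x0):
    # ms: list of (mask,cam); match rendered (prism) contour to mask contour
    def res(p):
        r=[]
        for m,c in ms:
            im=np.zeros(m.shape,np.uint8); q=Lpts(*p)
            D=None
            cs,_=cv2.findContours(m,cv2.RETR_EXTERNAL,cv2.CHAIN_APPROX_NONE); k=max(cs,key=len)[:,0,:]
            k=k[(k[:,0]>2)&(k[:,0]<637)&(k[:,1]>2)&(k[:,1]<477)]
            w=world(c,k,.012)[:,:2]; poly=q.astype(np.float32).reshape(-1,1,2)
            r+=[cv2.pointPolygonTest(poly,(float(a),float(b)),True) for a,b in w]
        return np.array(r)
    return least_squares(res,x0,loss="soft_l1",f_scale=.002)
E
python3 - <<'E'
from h import *
I={n:cv2.imread(f"pics/{n}0.png")[:,:,::-1].copy() for n in("scene","side")}; C={n:cam(n) for n in I}
ms=[]
for n,roi in(("scene",(225,230,305,305)),("side",(285,155,390,235))):
    m,st=blue(I[n],C[n],roi); ms.append((m,C[n])); print(n,st)
    f=fitL([(m,C[n])],[.45,-.25,.1]); print(np.round(f.x,4),f.cost)
for n,p in(("scene",{"red":(355,259,.028),"pottop":(322,264,.08),"foot":(322,291,0),"tray":(162,264,.016),"spray":(280,348,0),"gp":(163,323,0)}),
  ("side",{"red":(301,268,.028),"pottop":(282,211,.08),"foot":(284,241,0),"tray":(366,129,.016),"spray":(230,190,0),"trow":(425,172,.02)})):
    for k,v in p.items(): print(n,k,np.round(world(C[n],v[:2],v[2])[0],3))
print("board scene",np.round(world(C["scene"],[(351,256),(409,253),(429,317),(358,318)],.028),3).tolist())
print("board side",np.round(world(C["side"],[(308,267),(219,246),(187,313),(281,339)],.028),3).tolist())
E
```

```text
scene [ 234  240   59   58 1329]
[ 0.4838 -0.1959  0.0746] 0.0029612863569816283
side [ 296  165   80   63 1600]
[ 0.4693 -0.185  -0.0554] 0.001295519018109067
scene red [0.567 0.074 0.028]
scene pottop [ 0.618 -0.024  0.08 ]
scene foot [ 0.634 -0.026  0.   ]
scene tray [ 0.478 -0.414  0.016]
scene spray [ 0.787 -0.156  0.   ]
scene gp [ 0.661 -0.417  0.   ]
side red [0.559 0.075 0.028]
side pottop [ 0.616 -0.027  0.08 ]
side foot [ 0.612 -0.009  0.   ]
side tray [ 0.462 -0.406  0.016]
side spray [ 0.772 -0.141  0.   ]
side trow [ 0.304 -0.259  0.02 ]
board scene [[0.554, 0.067, 0.028], [0.572, 0.219, 0.028], [0.788, 0.199, 0.028], [0.758, 0.034, 0.028]]
board side [[0.545, 0.07, 0.028], [0.74, 0.047, 0.028], [0.758, 0.211, 0.028], [0.569, 0.236, 0.028]]
```

Request:
arm_command(deltas=[[0.027, 0.0287, 0.0072, 0, 0, 0, 100], [0.027, 0.0287, 0.0072, 0, 0, 0, 100], [0.027, 0.0287, 0.0072, 0, 0, 0, 100], [0.027, 0.0287, 0.0072, 0, 0, 0, 100], [0.027, 0.0287, 0.0072, 0, 0, 0, 100], [0.027, 0.0287, 0.0072, 0, 0, 0, 100], [0.027, 0.0287, 0.0072, 0, 0, 0, 100], [0.027, 0.0287, 0.0072, 0, 0, 0, 100], [0.027, 0.0287, 0.0072, 0, 0, 0, 100], [0.027, 0.0287, 0.0072, 0, 0, 0, 100]])

```text
clock: 0.98
eef_pos: [0.4122, -0.2427, 0.3146]
ee_rot: [-3.115, -0.407, 0.0]
contact_force: [0.8, -1.6, 0.6]
gripper_width: 0.0854
finger_force: 0.0
```

Request:
arm_command(deltas=[[0.027, 0.0287, 0.0072, 0, 0, 0, 100], [0.027, 0.0287, 0.0072, 0, 0, 0, 100], [0.027, 0.0287, 0.0072, 0, 0, 0, 100], [0.027, 0.0287, 0.0072, 0, 0, 0, 100], [0.027, 0.0287, 0.0072, 0, 0, 0, 100], [0, 0, 0, 0, 0, 0, 100], [0, 0, 0, 0, 0, 0, 100]])

```text
clock: 1.57
eef_pos: [0.5471, -0.0996, 0.3498]
ee_rot: [-3.114, -0.412, 0.001]
contact_force: [0.1, -0.7, -0.4]
gripper_width: 0.0854
finger_force: 0.0
```

```bash
python3 - <<'E'
from h import *
im,c=snap("wrist","w1.png"); s=ctrl.observe(); print(s["eef_pos"],s["qpos"],s["clock"])
m,st=blue(im,c); print(st); cs,_=cv2.findContours(m,0,2); k=max(cs,key=cv2.contourArea)
print(cv2.approxPolyDP(k,8,True)[:,0].tolist())
f=fitL([(m,c)],[.48,-.19,0.]); print(np.round(f.x,4),f.cost, np.round(proj(c,np.c_[Lpts(*f.x),np.full(6,.012)])).tolist())
E
```

```text
[ 0.54630775 -0.1006828   0.34975966] [-3.95241524e-01  3.41337095e-01  1.05337054e+00 -3.09276620e-04
  1.74792488e+00  9.14430116e-01] 1.6167
[ 277  141  194  165 8730]
[[470, 155], [438, 142], [375, 264], [292, 231], [277, 259], [389, 305]]
[ 0.4747 -0.194  -0.0011] 0.0049251736420693505 [[386.0, 261.0], [432.0, 125.0], [467.0, 135.0], [408.0, 300.0], [287.0, 269.0], [295.0, 238.0]]
```

View pics/w1.png

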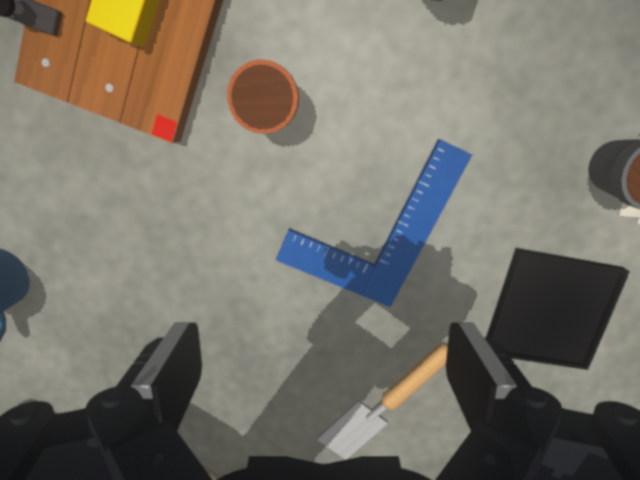

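The wrist view shows the blue L with its inner corner at (375, 264), the red panel corner at (177, 142), the pot top at (262, 96), and the tray with its centre near (554, 308).

```bash
cat >> h.py <<'E'
def rigid(A,B):
    a,b=A-A.mean(0),B-B.mean(0); th=np.arctan2((a[:,0]*b[:,1]-a[:,1]*b[:,0]).sum(),(a*b).sum())
    c,s=np.cos(th),np.sin(th); Rm=np.array([[c,-s],[s,c]]); t=B.mean(0)-Rm@A.mean(0); return t,th,(A@Rm.T+t-B)
E
python3 - <<'E'
from h import *
im=cv2.imread("pics/w1.png"); c=cam("wrist")
L=np.array([[.16,-.04],[.16,0],[0,0],[0,.11],[-.04,.11],[-.04,-.04]])
w=world(c,[[470,155],[438,142],[375,264],[292,231],[277,259],[389,305]],.012)[:,:2]
t,th,r=rigid(L,w); print("square",t.round(4),round(th,4),(r*1000).round(1).tolist())
b=world(c,[(177,142),(15,80),(220,0)],.028); print("board",b.round(4).tolist(), [np.arctan2(*(b[2]-b[0])[[1,0]]), np.arctan2(*(b[1]-b[0])[[1,0]])-np.pi/2])
print("pot",world(c,(262,96),.08).round(4)); tr=world(c,[(517,248),(628,268),(587,367),(486,350)],.016); print("tray",tr.mean(0).round(4),tr.round(3).tolist())
E
```

```text
square [ 0.4646 -0.1839] -0.155 [[1.8, -2.0], [4.1, -0.9], [-2.6, -0.9], [0.3, 4.4], [-1.7, 1.7], [-2.0, -2.3]]
board [[0.549, 0.059, 0.028], [0.5692, 0.2317, 0.028], [0.6914, 0.0413, 0.028]] [np.float64(-0.12416838179342762), np.float64(-0.11615571974055872)]
pot [[ 0.6166 -0.0241  0.08  ]]
tray [ 0.467  -0.4128  0.016 ] [[0.53, -0.335, 0.016], [0.541, -0.476, 0.016], [0.403, -0.489, 0.016], [0.394, -0.351, 0.016]]
```

Request:
arm_command(deltas=[[0.0086, 0.0094, -0.0275, 0, 0, 0, 100], [0.0086, 0.0094, -0.0275, 0, 0, 0, 100], [0.0086, 0.0094, -0.0275, 0, 0, 0, 100], [0.0086, 0.0094, -0.0275, 0, 0, 0, 100], [0.0086, 0.0094, -0.0275, 0, 0, 0, 100], [0.0086, 0.0094, -0.0275, 0, 0, 0, 100], [0.0086, 0.0094, -0.0275, 0, 0, 0, 100], [0.0086, 0.0094, -0.0275, 0, 0, 0, 100], [0, 0, 0, 0, 0, 0, 100], [0, 0, 0, 0, 0, 0, 100]])

```text
clock: 2.45
eef_pos: [0.6142, -0.0268, 0.1296]
ee_rot: [-3.114, -0.406, 0.004]
contact_force: [0.6, -0.5, 0.4]
gripper_width: 0.085
finger_force: 0.0
```

```bash
python3 - <<'E'
from h import *
im,c=snap("wrist","w2.png"); s=ctrl.observe(); print(s["eef_pos"],s["clock"])
print(proj(c,[[.616,-.025,.08],[.549,.059,.028]]).round(1))
E
```

```text
[ 0.61487286 -0.02711483  0.13131503] 2.5
[[322.9 281.2]
 [162.  313. ]]
```

View pics/w2.png

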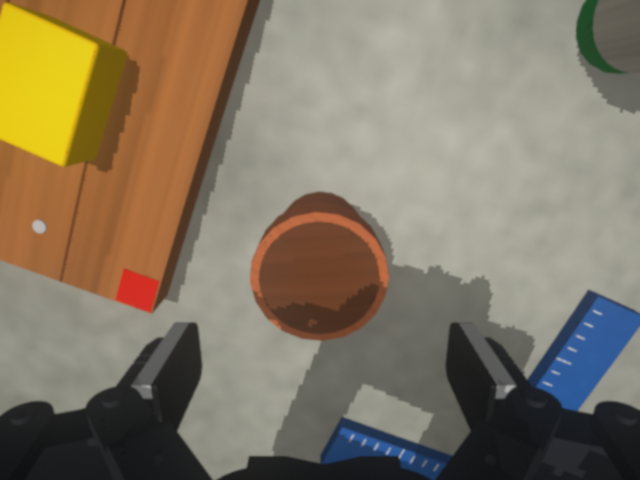

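The wrist view shows the pot rim centred at (320, 276), within 5 px of the prediction, and the panel corner at (155, 312). I'll go down and grip.

Request:
arm_command(deltas=[[0.001, 0.001, -0.024, 0, 0, 0, 100], [0.001, 0.001, -0.024, 0, 0, 0, 100], [0, 0, -0.023, 0, 0, 0, 100], [0, 0, 0, 0, 0, 0, 100], [0, 0, 0, 0, 0, 0, 40], [0, 0, 0, 0, 0, 0, 40], [0, 0, 0, 0, 0, 0, 40], [0, 0, 0, 0, 0, 0, 40], [0, 0, 0, 0, 0, 0, 40], [0, 0, 0, 0, 0, 0, 40]])

```text
clock: 3.33
eef_pos: [0.6183, -0.0245, 0.0626]
ee_rot: [3.113, 0.406, 0.007]
contact_force: [-1.6, 0.1, 7.2]
gripper_width: 0.0622
finger_force: 65.7
```

Request:
arm_command(deltas=[[0, 0, 0, 0, 0, 0, 40], [0, 0, 0.005, 0, 0, 0, 40], [0, 0, 0.02, 0, 0, 0, 40], [0, 0, 0.03, 0, 0, 0, 40], [0, 0, 0.035, 0, 0, 0, 40], [0, 0, 0.02, 0, 0, 0, 40]])

```text
clock: 3.83
eef_pos: [0.6179, -0.0241, 0.1745]
ee_rot: [3.113, 0.407, 0.009]
contact_force: [0.0, -0.1, -0.9]
gripper_width: 0.0623
finger_force: 66.3
```

Request:
arm_command(deltas=[[-0.006, -0.0155, 0, 0, 0, 0, 40], [-0.0126, -0.0323, 0, 0, 0, 0, 40], [-0.0126, -0.0323, 0, 0, 0, 0, 40], [-0.0126, -0.0323, 0, 0, 0, 0, 40], [-0.0126, -0.0323, 0, 0, 0, 0, 40], [-0.0126, -0.0323, 0, 0, 0, 0, 40], [-0.0126, -0.0323, 0, 0, 0, 0, 40], [-0.0126, -0.0323, 0, 0, 0, 0, 40], [-0.0126, -0.0323, 0, 0, 0, 0, 40], [-0.0126, -0.0323, 0, 0, 0, 0, 40]])

```text
clock: 4.67
eef_pos: [0.4968, -0.3316, 0.1709]
ee_rot: [3.114, 0.407, 0.002]
contact_force: [1.1, -0.8, -0.9]
gripper_width: 0.0624
finger_force: 66.3
```

Request:
arm_command(deltas=[[-0.0126, -0.0323, 0, 0, 0, 0, 40], [-0.0126, -0.0323, 0, 0, 0, 0, 40], [-0.006, -0.0155, 0, 0, 0, 0, 40], [0, 0, 0, 0, 0, 0, 40], [0, 0, 0, 0, 0, 0, 40]])

```text
clock: 5.08
eef_pos: [0.4662, -0.4104, 0.17]
ee_rot: [3.115, 0.405, 0.001]
contact_force: [0.9, -1.2, -2.2]
gripper_width: 0.0623
finger_force: 66.3
```

```bash
python3 - <<'E'
from h import *
im,c=snap("wrist","w3.png"); s=ctrl.observe(); print(s["eef_pos"],s["clock"],s["finger_force"])
print(proj(c,[[.53,-.335,.016],[.541,-.476,.016],[.403,-.489,.016],[.394,-.351,.016]]).round(1))
E
```

```text
[ 0.46667661 -0.40945355  0.16992416] 5.1333 66.25778671324952
[[236.3 103.6]
 [450.6 144.1]
 [404.4 329.8]
 [221.4 297.7]]
```

View pics/w3.png

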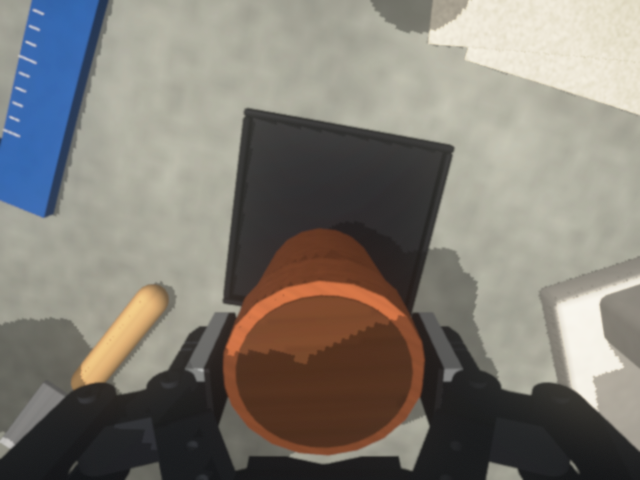

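The tray corners are at (246, 110), (453, 149) and (226, 302), within a few mm of the prediction, and the pot is held upright. I'll lower it onto the tray.

Request:
arm_command(deltas=[[0, 0, -0.02, 0, 0, 0, 40], [0, 0, -0.03, 0, 0, 0, 40], [0, 0, -0.03, 0, 0, 0, 40], [0, 0, -0.012, 0, 0, 0, 40], [0, 0, -0.004, 0, 0, 0, 40], [0, 0, 0, 0, 0, 0, 40], [0, 0, 0, 0, 0, 0, 40]])

```text
clock: 5.72
eef_pos: [0.4673, -0.4099, 0.0747]
ee_rot: [3.113, 0.408, 0.002]
contact_force: [1.3, 0.7, -1.8]
gripper_width: 0.0622
finger_force: 66.3
```

Request:
arm_command(deltas=[[0, 0, -0.002, 0, 0, 0, 40], [0, 0, -0.002, 0, 0, 0, 40], [0, 0, 0, 0, 0, 0, 40]])

```text
clock: 5.97
eef_pos: [0.4666, -0.4101, 0.0697]
ee_rot: [3.114, 0.407, 0.001]
contact_force: [-0.0, 0.1, -2.9]
gripper_width: 0.0622
finger_force: 66.4
```

Request:
arm_command(deltas=[[0, 0, -0.0015, 0, 0, 0, 40], [0, 0, -0.0015, 0, 0, 0, 40], [0, 0, 0, 0, 0, 0, 40]])

```text
clock: 6.22
eef_pos: [0.4667, -0.4103, 0.0677]
ee_rot: [3.114, 0.407, 0.001]
contact_force: [-1.8, 2.6, 7.3]
gripper_width: 0.0622
finger_force: 67.2
```

Contact. I'll release and rise.

Request:
arm_command(deltas=[[0, 0, 0, 0, 0, 0, 100], [0, 0, 0, 0, 0, 0, 100], [0, 0, 0, 0, 0, 0, 100], [0, 0, 0, 0, 0, 0, 100], [0, 0, 0, 0, 0, 0, 100], [0, 0, 0.02, 0, 0, 0, 100], [0, 0, 0.03, 0, 0, 0, 100], [0, 0, 0.04, 0, 0, 0, 100], [0, 0, 0.04, 0, 0, 0, 100], [0, 0, 0.04, 0, 0, 0, 100]])

```text
clock: 7.05
eef_pos: [0.4662, -0.4098, 0.2382]
ee_rot: [-3.115, -0.407, 0.0]
contact_force: [0.2, -0.3, -0.5]
gripper_width: 0.0856
finger_force: 0.0
```

Request:
arm_command(deltas=[[0.0033, 0.0154, 0, 0, 0, 0.119, 100], [0.0033, 0.0154, 0, 0, 0, 0.119, 100], [0.0033, 0.0154, 0, 0, 0, 0.119, 100], [0.0033, 0.0154, 0, 0, 0, 0.119, 100], [0.0033, 0.0154, 0, 0, 0, 0.119, 100], [0.0033, 0.0154, 0, 0, 0, 0.119, 100], [0.0033, 0.0154, 0, 0, 0, 0.119, 100], [0.0033, 0.0154, 0, 0, 0, 0.119, 100], [0.0033, 0.0154, 0, 0, 0, 0.119, 100], [0.0033, 0.0154, 0, 0, 0, 0.119, 100]])

```text
clock: 7.88
eef_pos: [0.4996, -0.2553, 0.2363]
ee_rot: [-2.346, -2.09, 0.0]
contact_force: [0.4, -0.4, 0.1]
gripper_width: 0.0853
finger_force: 0.0
```

Request:
arm_command(deltas=[[0, 0, -0.02, 0, 0, 0, 100], [0, 0, -0.02, 0, 0, 0, 100], [0, 0, 0, 0, 0, 0, 100], [0, 0, 0, 0, 0, 0, 100]])

```text
clock: 8.22
eef_pos: [0.4993, -0.256, 0.1961]
ee_rot: [-2.351, -2.082, 0.0]
contact_force: [0.1, -0.2, 0.9]
gripper_width: 0.0851
finger_force: 0.0
```

```bash
python3 - <<'E'
from h import *
im,c=snap("wrist","w4.png"); s=ctrl.observe(); print(s["eef_pos"],s["ee_rot"],s["qpos"],s["clock"])
m,st=blue(im,c); cs,_=cv2.findContours(m,0,2); k=max(cs,key=cv2.contourArea)
a=cv2.approxPolyDP(k,8,True)[:,0]; print(a.tolist(),world(c,a,.012)[:,:2].round(3).tolist())
print("pred sq",proj(c,np.c_[Lpts(.465,-.184,-.155),np.full(6,.012)]).round().tolist(),"board",proj(c,[.549,.059,.028]))
cv2.imwrite("pics/w4.png",im[:,:,::-1])
E
```

```text
[ 0.49968023 -0.25640388  0.19703254] [2.35152397e+00 2.08254065e+00 9.79982145e-05] [-6.84865952e-01  4.36643911e-01  1.34231802e+00 -1.44033950e-05
  1.36215507e+00 -5.63685626e-01] 8.2667
[[206, 0], [214, 176], [478, 184], [483, 132], [267, 124], [264, 0]] [[0.439, -0.099], [0.422, -0.216], [0.616, -0.245], [0.621, -0.208], [0.467, -0.184], [0.478, -0.104]]
pred sq [[264.0, 125.0], [486.0, 133.0], [479.0, 188.0], [211.0, 179.0], [202.0, -51.0], [264.0, -49.0]] board [[ 344.10421378 -337.89125054]]
```

View pics/w4.png

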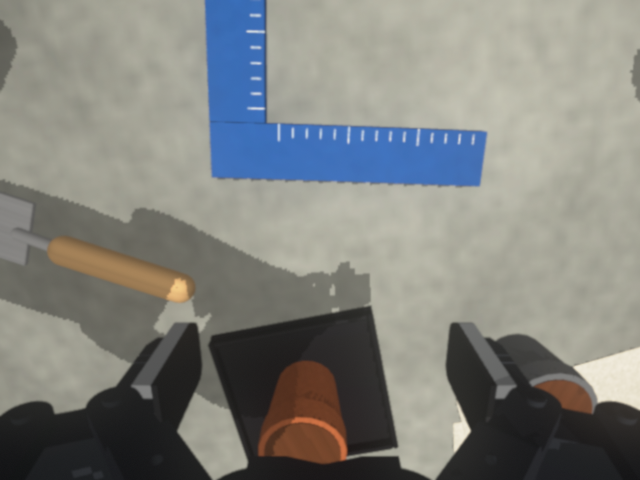

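The square matches the prediction, with its outer edge running from (214, 178) to (480, 186). The pot is upright on the tray and the trowel handle's end is at (190, 290), clear of the descent. I'll descend behind the long leg.

Request:
arm_command(deltas=[[0.005, 0, -0.03, 0, 0, 0, 100], [0.004, 0, -0.04, 0, 0, 0, 100], [0, 0, -0.04, 0, 0, 0, 100], [0, 0, -0.04, 0, 0, 0, 100], [0, 0, -0.025, 0, 0, 0, 100], [0, 0, -0.01, 0, 0, 0, 100], [0, 0, 0, 0, 0, 0, 100], [0, 0, -0.003, 0, 0, 0, 100], [0, 0, 0, 0, 0, 0, 100]])

```text
clock: 9.02
eef_pos: [0.5094, -0.2569, 0.0101]
ee_rot: [2.349, 2.081, 0.001]
contact_force: [-0.4, -0.2, -0.3]
gripper_width: 0.085
finger_force: 0.0
```

Request:
arm_command(deltas=[[0, 0, -0.002, 0, 0, 0, 100], [0, 0, -0.002, 0, 0, 0, 100], [0, 0, 0, 0, 0, 0, 100]])

```text
clock: 9.27
eef_pos: [0.5087, -0.2562, 0.0048]
ee_rot: [2.351, 2.082, 0.0]
contact_force: [-1.2, -1.1, 0.2]
gripper_width: 0.0855
finger_force: 0.0
```

```bash
python3 - <<'E'
from h import *
print("mug",world(cam("scene"),[(397,205)],0).round(3),world(cam("scene"),[(399,179),(385,178)],.085).round(3).tolist(),world(cam("side"),[(417,351),(452,357)],.085).round(3).tolist())
E
```

```text
mug [[0.347 0.257 0.   ]] [[0.334, 0.258, 0.085], [0.322, 0.22, 0.085]] [[0.33, 0.249, 0.085], [0.27, 0.252, 0.085]]
```

Request:
arm_command(deltas=[[0, 0, -0.0015, 0, 0, 0, 100], [0.0007, 0.006, 0, 0, 0, 0, 100], [0.0014, 0.012, 0, 0, 0, 0, 100], [0.0014, 0.012, 0, 0, 0, 0, 100], [0.0014, 0.012, 0, 0, 0, 0, 100], [0.0014, 0.012, 0, 0, 0, 0, 100], [0.0014, 0.012, 0, 0, 0, 0, 100], [0.0014, 0.012, 0, 0, 0, 0, 100], [0.0007, 0.006, 0, 0, 0, 0, 100], [0, 0, 0, 0, 0, 0, 100]])

```text
clock: 10.1
eef_pos: [0.5182, -0.1702, 0.0028]
ee_rot: [-2.349, -2.084, -0.0]
contact_force: [-0.5, 0.1, -1.0]
gripper_width: 0.0851
finger_force: 0.0
```

```bash
cat >> h.py <<'E'
BO=np.array([.549,.059]);BT=-.12
def toB(p): d=np.atleast_2d(p)-BO; c,s=np.cos(BT),np.sin(BT); return d@np.array([[c,-s],[s,c]])
def look(f):
    im,c=snap("wrist",f); s=ctrl.observe(); m,st=blue(im,c); cs,_=cv2.findContours(m,0,2); k=max(cs,key=cv2.contourArea)
    a=cv2.approxPolyDP(k,8,True)[:,0]; w=world(c,a,.012)[:,:2]
    print("tcp",s["eef_pos"].round(4),"inB",toB(s["eef_pos"][:2]).round(4),"F",s["contact_force"].round(1),"t",s["clock"]); print(a.tolist(),(toB(w)*1000).round(1).tolist()); return im,c
E
python3 - <<'E'
from h import *
look("w5.png")
E
```

```text
tcp [ 0.5182 -0.171   0.0028] inB [[-0.003 -0.232]] F [-0.2  0.6 -0.2] t 10.15
[[0, 0], [0, 144], [42, 321], [639, 321], [639, 199], [158, 197], [136, 0]] [[-88.7, -123.7], [-96.4, -161.2], [-95.3, -218.0], [100.6, -218.0], [91.2, -177.3], [-51.7, -177.0], [-51.9, -124.8]]
```

Request:
arm_command(deltas=[[0.0007, 0.006, 0, 0, 0, 0, 100], [0.0014, 0.012, 0, 0, 0, 0, 100], [0.0014, 0.012, 0, 0, 0, 0, 100], [0.0014, 0.012, 0, 0, 0, 0, 100], [0.0014, 0.012, 0, 0, 0, 0, 100], [0.0014, 0.012, 0, 0, 0, 0, 100], [0.0014, 0.012, 0, 0, 0, 0, 100], [0.0014, 0.012, 0, 0, 0, 0, 100], [0.0014, 0.012, 0, 0, 0, 0, 100], [0.0014, 0.012, 0, 0, 0, 0, 100]])

```text
clock: 10.98
eef_pos: [0.5316, -0.0568, 0.0028]
ee_rot: [-2.351, -2.083, 0.0]
contact_force: [-0.4, -2.5, -0.4]
gripper_width: 0.0856
finger_force: 1.4
```

Request:
arm_command(deltas=[[0.0014, 0.012, 0, 0, 0, 0, 100], [0.0014, 0.012, 0, 0, 0, 0, 100], [0.0007, 0.006, 0, 0, 0, 0, 100], [0, 0, 0, 0, 0, 0, 100], [0, 0, 0, 0, 0, 0, 100]])

```text
clock: 11.4
eef_pos: [0.535, -0.0276, 0.0028]
ee_rot: [-2.351, -2.083, -0.0]
contact_force: [0.7, 0.1, 0.0]
gripper_width: 0.0853
finger_force: 0.0
```

```bash
python3 - <<'E'
from h import *
im,c=look("w6.png"); print(proj(c,[.549,.059,.028]))
E
```

```text
tcp [ 0.535  -0.028   0.0028] inB [[-0.0034 -0.0881]] F [ 1.2 -0.4 -0.5] t 11.45
[[0, 0], [0, 153], [40, 318], [639, 317], [639, 195], [156, 194], [134, 0]] [[-88.9, 20.0], [-97.2, -20.0], [-96.1, -73.1], [99.9, -73.1], [90.6, -32.6], [-52.5, -32.4], [-52.6, 18.9]]
[[337.8848457   70.03604643]]
```

View pics/w6.png

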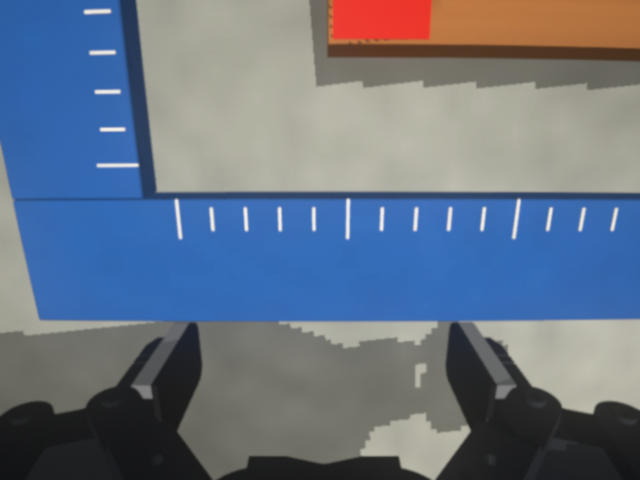

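The wrist view shows the panel's top corner at (330, 45), its side edge nearly level out to (640, 50), and the square's inner edge at row 194 with its corner at (156, 194).

```bash
python3 - <<'E'
from h import *
c=cam("wrist"); im=cv2.imread("pics/w6.png")
b=world(c,[(330,45),(636,49.5),(329,5)],.028)[:,:2]; print(b.round(4).tolist(),(toB(b)*1000).round(1).tolist(),np.arctan2(*(b[1]-b[0])[::-1]))
# edge row of panel top / dark side, and lower boundary per column
for x in (345,420,500,580,630): print(x,[tuple(int(v) for v in im[y,x]) for y in range(38,66,3)])
E
```

```text
[[0.5479, 0.0642], [0.6195, 0.0555], [0.5486, 0.0725]] [[-1.8, 5.0], [70.4, 4.9], [-2.0, 13.4]] -0.12096550683643813
345 [(56, 78, 222), (73, 121, 192), (49, 77, 121), (40, 58, 89), (41, 59, 89), (42, 59, 89), (57, 72, 95), (103, 114, 118), (104, 114, 118), (105, 115, 119)]
420 [(48, 68, 225), (68, 118, 186), (51, 84, 133), (36, 54, 87), (37, 55, 86), (37, 55, 86), (49, 64, 91), (102, 111, 118), (105, 114, 120), (106, 115, 120)]
500 [(67, 116, 181), (67, 115, 180), (59, 101, 157), (36, 56, 83), (36, 56, 81), (35, 55, 80), (39, 58, 82), (90, 101, 107), (101, 110, 113), (101, 111, 113)]
580 [(64, 111, 172), (63, 111, 172), (62, 109, 170), (41, 69, 106), (32, 51, 76), (33, 51, 76), (32, 50, 75), (59, 71, 86), (94, 102, 105), (93, 102, 105)]
630 [(61, 108, 167), (61, 107, 166), (60, 106, 165), (54, 94, 145), (30, 48, 73), (31, 49, 73), (32, 49, 72), (36, 52, 73), (86, 96, 98), (91, 100, 101)]
```

Request:
arm_command(deltas=[[0.0006, 0.005, 0, 0, 0, 0, 100], [0.0012, 0.01, 0, 0, 0, 0, 100], [0.0012, 0.01, 0, 0, 0, 0, 100], [0.0006, 0.005, 0, 0, 0, 0, 100], [0.0002, 0.002, 0, 0, 0, 0, 100], [0, 0, 0, 0, 0, 0, 100]])

```text
clock: 11.95
eef_pos: [0.5389, 0.0047, 0.0028]
ee_rot: [-2.351, -2.084, -0.0]
contact_force: [0.2, 0.8, 0.4]
gripper_width: 0.0853
finger_force: 0.0
```

Request:
arm_command(deltas=[[-0.0012, -0.01, 0.002, 0, 0, 0, 100], [0, 0, 0.03, 0, 0, 0, 100], [0, 0, 0.04, 0, 0, 0, 100], [0, 0, 0.04, 0, 0, 0, 100], [-0.0079, 0.0083, 0, 0, 0, -0.1208, 100], [-0.0079, 0.0083, 0, 0, 0, -0.1208, 100], [-0.0079, 0.0083, 0, 0, 0, -0.1208, 100], [-0.0079, 0.0083, 0, 0, 0, -0.1208, 100], [-0.0079, 0.0083, 0, 0, 0, -0.1208, 100], [-0.0079, 0.0083, 0, 0, 0, -0.1208, 100]])

```text
clock: 12.78
eef_pos: [0.4898, 0.0433, 0.115]
ee_rot: [-2.941, -1.104, -0.0]
contact_force: [0.3, 0.1, -0.2]
gripper_width: 0.0856
finger_force: 0.0
```

Request:
arm_command(deltas=[[-0.0079, 0.0083, 0, 0, 0, -0.1208, 100], [-0.0079, 0.0083, 0, 0, 0, -0.1208, 100], [-0.0079, 0.0083, 0, 0, 0, -0.1208, 100], [-0.0079, 0.0083, 0, 0, 0, -0.1208, 100], [-0.0079, 0.0083, 0, 0, 0, -0.1208, 100], [-0.0079, 0.0083, 0, 0, 0, -0.1208, 100], [-0.0079, 0.0083, 0, 0, 0, -0.1208, 100], [0, 0, 0, 0, 0, 0, 100], [0, 0, 0, 0, 0, 0, 100]])

```text
clock: 13.53
eef_pos: [0.4351, 0.1014, 0.1151]
ee_rot: [-3.136, 0.183, -0.001]
contact_force: [-0.5, -0.2, -0.0]
gripper_width: 0.0857
finger_force: 0.0
```

```bash
sed -i 's/BO=np.array(.*);BT=-.12/BO=np.array([.548,.0642]);BT=-.12/' h.py; python3 - <<'E'
from h import *
s=ctrl.observe();print(s["ee_rot"],s["qpos"].round(2))
im,c=look("w7.png"); print(proj(c,[.548,.0642,.028]))
E
```

```text
[-3.13621446e+00  1.83166292e-01 -6.88518744e-04] [-0.04  0.36  1.77  0.    1.02  1.65]
tcp [0.4355 0.1012 0.115 ] inB [[-0.1162  0.0233]] F [0.1 0.2 0.5] t 13.5833
[[469, 0], [389, 0], [382, 140], [182, 141], [188, 210], [450, 211]] [[13.4, -47.4], [12.9, -7.6], [-55.1, -6.9], [-55.7, 100.8], [-93.8, 101.0], [-94.1, -47.0]]
[[376.49260367  22.05350561]]
```

View pics/w7.png

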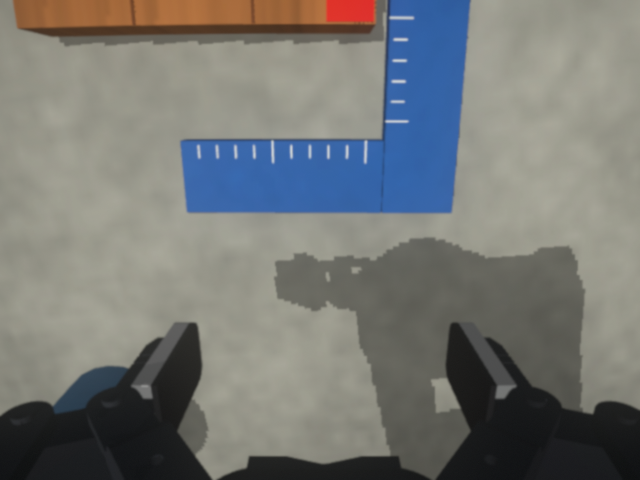

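The panel corner is at (377, 24), where predicted. The square's outer near edge is at row 211 with the corner at (382, 140), and the mug at (95, 390) is clear to the left. I'll descend and push in +x.

Request:
arm_command(deltas=[[-0.004, 0, -0.03, 0, 0, 0, 100], [0, 0, -0.035, 0, 0, 0, 100], [0, 0, -0.03, 0, 0, 0, 100], [0, 0, -0.012, 0, 0, 0, 100], [0, 0, -0.005, 0, 0, 0, 100], [0, 0, 0, 0, 0, 0, 100]])

```text
clock: 14.08
eef_pos: [0.4312, 0.1012, 0.0021]
ee_rot: [3.136, -0.187, -0.002]
contact_force: [-0.2, 0.6, 0.2]
gripper_width: 0.0855
finger_force: 0.0
```

Request:
arm_command(deltas=[[0.005, -0.0006, 0, 0, 0, 0, 100], [0.008, -0.001, 0, 0, 0, 0, 100], [0.01, -0.0012, 0, 0, 0, 0, 100], [0.01, -0.0012, 0, 0, 0, 0, 100], [0.01, -0.0012, 0, 0, 0, 0, 100], [0.008, -0.001, 0, 0, 0, 0, 100], [0.005, -0.0006, 0, 0, 0, 0, 100], [0.002, -0.0002, 0, 0, 0, 0, 100], [0, 0, 0, 0, 0, 0, 100]])

```text
clock: 14.83
eef_pos: [0.4894, 0.0947, 0.0033]
ee_rot: [3.136, -0.189, 0.001]
contact_force: [-2.3, -0.8, 1.4]
gripper_width: 0.0857
finger_force: 1.1
```

```bash
python3 - <<'E'
from h import *
im,c=look("w8.png"); print(proj(c,[.548,.0642,.028]))
E
```

```text
tcp [0.4894 0.0947 0.0032] inB [[-0.0618  0.0233]] F [-2.2  0.3  1.3] t 14.8833
[[596, 0], [440, 0], [438, 146], [422, 203], [66, 206], [86, 322], [543, 324]] [[44.3, -47.7], [43.5, -6.2], [6.0, -8.3], [-10.5, -4.8], [-11.1, 101.2], [-49.8, 101.9], [-50.7, -47.5]]
[[419.52421459 175.95968242]]
```

Request:
arm_command(deltas=[[0.004, -0.0005, 0, 0, 0, 0, 100], [0.004, -0.0005, 0, 0, 0, 0, 100], [0.001, -0.0001, 0, 0, 0, 0, 100], [0, 0, 0, 0, 0, 0, 100]])

```text
clock: 15.22
eef_pos: [0.4981, 0.0937, 0.003]
ee_rot: [3.136, -0.189, 0.0]
contact_force: [-4.4, -0.3, 3.2]
gripper_width: 0.0852
finger_force: 1.5
```

Request:
arm_command(deltas=[[0.001, -0.0001, 0, 0, 0, 0, 100], [0.001, -0.0001, 0, 0, 0, 0, 100], [0, 0, 0, 0, 0, 0, 100]])

```text
clock: 15.47
eef_pos: [0.4992, 0.0936, 0.0029]
ee_rot: [-3.136, 0.189, 0.003]
contact_force: [-5.5, 0.6, 4.7]
gripper_width: 0.0854
finger_force: 3.0
```

```bash
python3 - <<'E'
from h import *
im,c=look("w9.png"); print(proj(c,[.548,.0642,.028])); print(ctrl.observe()["moment"].round(2))
E
```

```text
tcp [0.4992 0.0936 0.0029] inB [[-0.0519  0.0233]] F [-5.2 -0.3  4.6] t 15.5167
[[597, 0], [440, 0], [434, 194], [415, 220], [67, 221], [86, 324], [543, 325]] [[54.1, -47.5], [53.2, -5.9], [2.2, -8.0], [-5.6, -2.9], [-5.7, 101.5], [-40.4, 101.8], [-40.9, -47.2]]
[[417.84125556 214.87304124]]
[-0.06  0.94 -0.18]
```

View pics/w9.png

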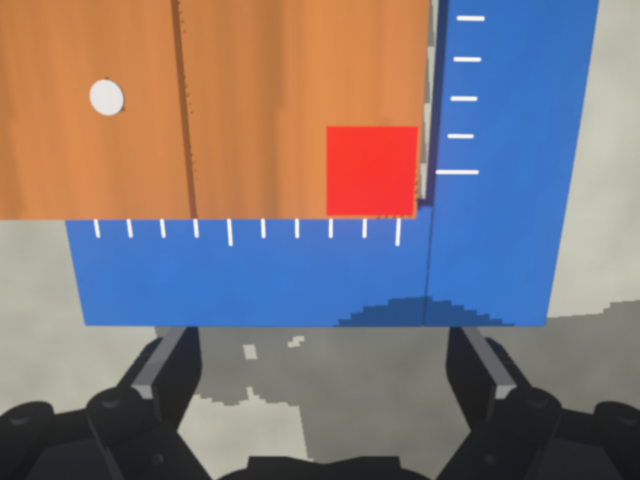

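The panel edge overlaps the short leg along row 218. A gap of about 7 mm remains beside the long leg. I'll press in x until the force rises.

Request:
arm_command(deltas=[[0.001, -0.0001, 0, 0, 0, 0, 100], [0.001, -0.0001, 0, 0, 0, 0, 100], [0, 0, 0, 0, 0, 0, 100]])

```text
clock: 15.77
eef_pos: [0.4995, 0.0935, 0.0027]
ee_rot: [3.136, -0.188, -0.009]
contact_force: [-13.2, 1.0, 9.0]
gripper_width: 0.0852
finger_force: 6.3
```

Request:
arm_command(deltas=[[-0.006, 0.0007, 0, 0, 0, 0, 100], [-0.006, 0.0007, 0.002, 0, 0, 0, 100], [0, 0, 0.03, 0, 0, 0, 100], [0, 0, 0.04, 0, 0, 0, 100], [0, 0, 0.04, 0, 0, 0, 100], [0.0069, -0.0083, 0, 0, 0, 0.1208, 100], [0.0069, -0.0083, 0, 0, 0, 0.1208, 100], [0.0069, -0.0083, 0, 0, 0, 0.1208, 100], [0.0069, -0.0083, 0, 0, 0, 0.1208, 100], [0.0069, -0.0083, 0, 0, 0, 0.1208, 100]])

```text
clock: 16.6
eef_pos: [0.5251, 0.0527, 0.1151]
ee_rot: [3.047, 0.761, 0.003]
contact_force: [0.0, -0.3, 0.4]
gripper_width: 0.0851
finger_force: 0.0
```

Request:
arm_command(deltas=[[0.0069, -0.0083, 0, 0, 0, 0.1208, 100], [0.0069, -0.0083, 0, 0, 0, 0.1208, 100], [0.0069, -0.0083, 0, 0, 0, 0.1208, 100], [0.0069, -0.0083, 0, 0, 0, 0.1208, 100], [0.0069, -0.0083, 0, 0, 0, 0.1208, 100], [0.0069, -0.0083, 0, 0, 0, 0.1208, 100], [0.0069, -0.0083, 0, 0, 0, 0.1208, 100], [0.0069, -0.0083, 0, 0, 0, 0.1208, 100], [0, 0, 0, 0, 0, 0, 100], [0, 0, 0, 0, 0, 0, 100]])

```text
clock: 17.43
eef_pos: [0.5798, -0.0134, 0.1148]
ee_rot: [2.356, 2.078, 0.001]
contact_force: [-1.2, 0.6, -0.1]
gripper_width: 0.0852
finger_force: 0.0
```

```bash
python3 - <<'E'
from h import *
s=ctrl.observe();print(s["ee_rot"],s["qpos"].round(2))
im,c=look("w10.png"); print(proj(c,[.548,.0642,.028]))
E
```

```text
[2.35576277e+00 2.07767244e+00 8.08238511e-04] [-0.23  0.55  1.4   0.    1.19 -0.1 ]
tcp [ 0.5795 -0.013   0.1148] inB [[ 0.0405 -0.0728]] F [ 0.5 -0.2  0.1] t 17.4833
[[158, 0], [180, 206], [531, 204], [539, 135], [247, 135], [236, 118], [230, 0]] [[-40.4, 58.1], [-39.8, -46.5], [158.3, -46.4], [157.5, -8.4], [0.3, -8.0], [-5.0, 0.9], [-4.5, 57.4]]
[[239.88129576 120.54974639]]
```

Request:
arm_command(deltas=[[0, 0, -0.03, 0, 0, 0, 100], [0, 0, -0.035, 0, 0, 0, 100], [0, 0, -0.03, 0, 0, 0, 100], [0, 0, -0.012, 0, 0, 0, 100], [0, 0, -0.005, 0, 0, 0, 100], [0, 0, 0, 0, 0, 0, 100]])

```text
clock: 17.98
eef_pos: [0.5791, -0.0127, 0.0022]
ee_rot: [-2.352, -2.08, 0.001]
contact_force: [-0.1, -0.3, 0.3]
gripper_width: 0.0852
finger_force: 0.0
```

Request:
arm_command(deltas=[[0.0007, 0.006, 0, 0, 0, 0, 100], [0.0007, 0.006, 0, 0, 0, 0, 100], [0.0004, 0.003, 0, 0, 0, 0, 100], [0.0002, 0.0015, 0, 0, 0, 0, 100], [0.0001, 0.001, 0, 0, 0, 0, 100], [0, 0, 0, 0, 0, 0, 100]])

```text
clock: 18.48
eef_pos: [0.5824, 0.0039, 0.004]
ee_rot: [2.349, 2.082, 0.001]
contact_force: [-1.0, -5.3, 2.4]
gripper_width: 0.0853
finger_force: 2.0
```

Request:
arm_command(deltas=[[0.0001, 0.001, 0, 0, 0, 0, 100], [0.0001, 0.001, 0, 0, 0, 0, 100], [0, 0, 0, 0, 0, 0, 100]])

```text
clock: 18.73
eef_pos: [0.5825, 0.0057, 0.0039]
ee_rot: [2.35, 2.082, 0.001]
contact_force: [-0.4, -5.7, 4.2]
gripper_width: 0.0857
finger_force: 2.9
```

Request:
arm_command(deltas=[[0.0001, 0.001, 0, 0, 0, 0, 100], [0.0001, 0.001, 0, 0, 0, 0, 100], [0, 0, 0, 0, 0, 0, 100]])

```text
clock: 18.98
eef_pos: [0.5827, 0.0077, 0.0039]
ee_rot: [2.35, 2.082, 0.001]
contact_force: [-2.0, -5.8, 5.4]
gripper_width: 0.0854
finger_force: 2.9
```

Request:
arm_command(deltas=[[0.0001, 0.001, 0, 0, 0, 0, 100], [0.0001, 0.001, 0, 0, 0, 0, 100], [0, 0, 0, 0, 0, 0, 100]])

```text
clock: 19.23
eef_pos: [0.5829, 0.0086, 0.0039]
ee_rot: [2.349, 2.081, -0.002]
contact_force: [-1.2, -12.0, 4.9]
gripper_width: 0.0852
finger_force: 6.1
```

Request:
arm_command(deltas=[[0.0001, 0.001, 0, 0, 0, 0, 100], [0, 0, 0, 0, 0, 0, 100], [0, 0, 0, 0, 0, 0, 100]])

```text
clock: 19.48
eef_pos: [0.5829, 0.0087, 0.0039]
ee_rot: [2.348, 2.081, -0.003]
contact_force: [-4.1, -16.6, 5.3]
gripper_width: 0.0856
finger_force: 8.6
```

Request:
arm_command(deltas=[[-0.0007, -0.006, 0, 0, 0, 0, 100], [-0.0007, -0.006, 0, 0, 0, 0, 100], [0, 0, 0.03, 0, 0, 0, 100], [0, 0, 0.04, 0, 0, 0, 100], [0, 0, 0.04, 0, 0, 0, 100], [0, 0, 0.03, 0, 0, 0, 100], [0, 0, 0, 0, 0, 0, 100], [0, 0, 0, 0, 0, 0, 100]])

```text
clock: 20.15
eef_pos: [0.5815, -0.0006, 0.1444]
ee_rot: [2.35, 2.082, 0.004]
contact_force: [-0.3, 0.9, -0.5]
gripper_width: 0.0856
finger_force: 0.0
```

```bash
python3 - <<'E'
from h import *
im,c=look("w11.png"); print(proj(c,[.548,.0642,.028]))
E
```

```text
tcp [ 5.808e-01 -5.000e-04  1.427e-01] inB [[ 0.0403 -0.0603]] F [0.2 0.9 0.1] t 20.2
[[177, 0], [196, 203], [507, 201], [514, 144], [250, 143], [240, 0]] [[-39.9, 77.0], [-39.0, -38.6], [157.9, -37.7], [157.8, -2.2], [-2.9, -1.7], [-4.7, 76.5]]
[[250.39747692 142.14727655]]
```

View pics/w11.png

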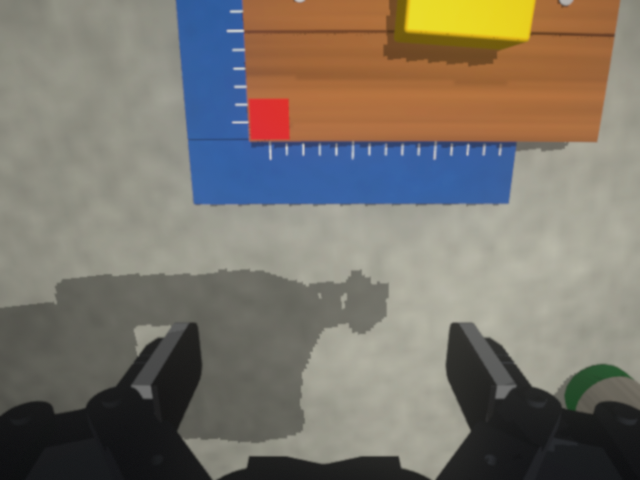

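The square now sits against the panel, with the red corner at (249, 140) overlapping the inner corner at about (249, 142). Next is a line fit to check parallelism.

```bash
python3 - <<'E'
from h import *
im=cv2.imread("pics/w11.png")[:,:,::-1].astype(float); c=cam("wrist")
def edge(ax,rng,lo,hi,ch):   # subpixel max gradient of chosen channel along the other axis
    P=[]
    for t in rng:
        v=(im[lo:hi,t,ch] if ax=="row" else im[t,lo:hi,ch]); g=np.abs(np.diff(cv2.GaussianBlur(v.reshape(-1,1),(1,5),0).ravel()))
        j=g.argmax(); 
        if g[j]<10 or j in(0,len(g)-1): continue
        s=(g[j-1]-g[j+1])/(2*(g[j-1]-2*g[j]+g[j+1])+1e-9); e=lo+j+.5+s; P.append((t,e) if ax=="row" else (e,t))
    return np.array(P)
for n,a,z,d in(("sq outer long",("row",range(210,500,3),195,212,0),.012,0),("panel side",("row",range(295,510,3),132,150,0),.028,0),
             ("sq outer near",("col",range(5,190,3),165,210,0),.012,1),("panel near",("col",range(5,95,3),230,258,0),.028,1)):
    P=edge(*a); w=toB(world(c,P,z)[:,:2]); x,y=(w[:,0],w[:,1]) if d==0 else (w[:,1],w[:,0])
    k=np.ones(len(x),bool)
    for _ in range(4): p=np.polyfit(x[k],y[k],1); r=y-np.polyval(p,x); k=np.abs(r)<max(2*np.median(np.abs(r)),3e-4)
    print(n,len(P),k.sum(),"slope",p[0].round(4)*(1 if d==0 else -1),"at0 mm",(p[1]*1000).round(2),"rms",r[k].std()*1000)
E
```

```text
sq outer long 97 88 slope -0.0001 at0 mm -38.93 rms 0.2199586440155925
panel side 72 72 slope 0.0003 at0 mm 0.75 rms 0.10016781868818203
sq outer near 62 62 slope 0.0003 at0 mm -41.54 rms 0.0471690041986427
panel near 27 24 slope -0.0002 at0 mm -2.01 rms 0.04350295479252584
```

Measured from panel edge to square outer edge, the gaps are 39.7 mm and 39.5 mm against the 40 mm leg width. The edges are parallel within 0.001 rad, so I'm handing it in.

```bash
python3 -c "
from h import *
print(ctrl.job_done())"
```

```text
the job is handed in; nothing more can be done
None
```

The clay pot stands upright on the tray, and the square lies flush on both panel edges (within about 0.5 mm and 0.001 rad by the wrist camera); I handed the job in at about 20 s, and no verdict came back.

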